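# Unplug the zero plug and hold the sprung gauge rod at its mark

### The arm

A 6-joint arm with a two-finger parallel gripper is mounted at the origin on the work surface. World frame = base frame: x ahead of the robot, y to its left, z up, the work surface at z = 0. Lengths are in m, angles in degrees, forces in N, time in s.
With the tool pointing down it reaches from about 0.4 to 0.825 m from the base axis. Payload 7 kg.
Tool frame: the origin (TCP) lies between the finger pads; the fingertips stand 19 mm ahead of it and the grasp point (between the pads) is the TCP; z points along the fingers, y is the line along which they close (so a half turn about z gives the same grasp; the last joint's range is limited). The gripper opens to 88 mm and grips with 3 to 60 N. Pads are 19 mm wide; open, the fingers measure 130 mm over their backs; the gripper's body (78 mm by 193 mm) begins 47 mm behind the grasp point.
Start: joints at [-53.566, 20.546, 0.682, 0, -70.136, -16.507], TCP at [0.23, -0.635, 0.246] pointing down, gripper open.
Joint ranges: [-176.03, 176.03], [-82.01, 121.73], [-58.28, 71.71], [-173.87, 95.51], [-174.79, -0.11], [-173.66, 173.66]. Speed limits (degrees/s): [136.94, 136.94, 172.46, 180, 180, 180].

### API

Orientations are given as [roll, pitch, yaw] about the fixed x, y, z axes, in that order (R = Rz(yaw) Ry(pitch) Rx(roll)).
In Python, from plant import get_obs, snapshot, close_job, spot_in, spot_point gives the robot as it stands.
- The arm moves only by the tool play_rows, never from a script. Its argument "plan" is a list of rows, each a list of 6 numbers: the shift along the tool's x, y, z in cm, then the turn, a rotation vector about the tool's x, y, z in degrees. A call has 1 to 20 rows; each row shifts and turns the commanded pose from where the row before left it, along the tool's axes as they then stand; what a row does not reach is not made up. A row lasts 1/12 s, in which the tool goes at most 41.7 mm and 7.16 degrees, less where a joint would pass 70% of its speed; a pose out of reach is approached as far as the arm can. A call is refused whole if a number of a shift passes 4.17 or a number of a turn 7.16, either way. A call with a gripper value outside its range is refused whole. "grip" is the finger opening in cm, from 0 to 8.76, set as the call begins (left out, the last holds). The fingers move at their own pace and stop on an object; the grip force is fixed at half the most. Time passes only in rows, so rows that do not move let the fingers close. It gives the time, the measured TCP pose, the force, the opening and the grip force at its end, in the units of the state.
- get_obs(): the state, without advancing time (a new reading comes with each control period).
- snapshot(name): name is "side" or "top"; returns a dict with "frame" (420x560x3 uint8, red, green, blue), "fx", "fy", "cx", "cy" (pixels), "k1" (the pictures are not rectified: a ray, as slopes to the right and down, at radius r is drawn at 1 + k1 r^2 times it, then the intrinsics apply), "position" and "attitude" of the camera in the world. Camera axes: x right, y down, z forward; pixel columns grow to the right and rows downward; lengths in m; the calibration is good to about 2 mm. A picture is of the moment at which its call begins. There is no depth.
- close_job(): hands the job in; it is judged then, once.
Trained networks look in the newest picture that a camera, given by its name, has taken for a name from the list of things; names that differ only in an ending like _2 or _b are one class to them, and where a whole thing is asked for, a point or a joint stands for the part that bears it (a point fixed in the world has none). Each returns a list of dicts, best first, with "score" (0 to 1); they miss things now and then, are a little off and sometimes report something else, mostly with a low value. They report only what shows in the picture. A call takes as long as a camera call.
- spot_in(camera, thing): "position" ([x, y, z] in m, in world coordinates, good to about 4 mm: the middle of the surface that is visible of it).
- spot_point(camera, thing): "position" ([x, y, z] in m, in world coordinates, good to about 4 mm: a listed point, or the origin of a listed thing).
The state is a dict: "clock": time; "joint_pos": joint angles; "qvel": joint speeds; "tau": joint torques, N m; "tool_pos": TCP position; "orientation": TCP orientation; "force": force on the tool from outside, world axes, zero at the start; "moment": the same for the moment, N m; "opening": finger opening in m; "gripper_force": force on a finger pad.
Only numpy, scipy, OpenCV 4.12 (cv2) and the standard library are available. Lean on these libraries where they do the work, as an engineer would, in place of code of your own. Each camera call takes 0.05 s, during which the arm holds its last target. There are 200 camera calls.

### The job

Take the reading of the sprung displacement gauge: pull the zero plug straight up out of the socket in the grey box and set it down, not drop it, in the steel parts tray. Then pull the gauge's telescoping rod out by its black knob until its pointer stands level with the brass index on the scale, and keep holding it still there: the program finishes while holding the rod at the mark. Leave everything else on the bench where it is.

Things in the scene. Friction and masses are not known exactly. Their poses are not given: they have to be found in the camera images.
- plug_grip (a point): The zero plug's grip point, on its axis: grey ribbed head 26 (x) x 16 (y) x 36 mm tall, over a flange 30 x 22 x 4 mm and a brass pin 24 mm long. The point is 14 mm below the head's top, 26 mm above the flange's underside, 50 mm above the pin's tip; z up the axis. Grip across the 16 mm (y). Starts fully home, flange on the box's top.
- plug: The same plug; origin on its axis at the underside of the flange. The pin bulges to 17 mm across and two sprung rollers in the socket catch behind the bulge: it takes about 5 to 12 N straight up and is clear of the socket after 24 mm. About 45 g.
- zero_box: Fixed grey instrument box, 120 (x) x 90 (y) x 50 mm high, with the plug's socket in the middle of its top. Origin under its centre, z up. Apart from the plug nothing on its top stands higher than 5 mm.
- tray: Fixed open steel parts tray, empty, 130 (x) x 110 (y) x 22 mm high, walls and floor 3 mm. Origin under its centre, z up.
- gauge: Fixed sprung displacement gauge: base plate 300 (x) x 80 (y) x 12 mm with a level steel barrel 30 mm across, axis 85 mm above the table over the base's middle line, clamps up to 106 mm, mouth over the origin. Origin at the table under the base's centre; x points along the rod, the way it is pulled out. A scale rail, 12 mm wide, top at 40 mm, runs along y = -32 mm.
- rod: The telescoping rod, 10 mm thick, sliding in the barrel along the gauge's x, drawn in by an inner spring: 3.6 N when home plus 90 N/m (about 10 N at 70 mm), 0.4 N friction; it springs back if let go. Travel 0 (home, as at the start) to 95 mm. Carries knob and pointer. Origin and axes those of the gauge while home, moving with the rod.
- pull_knob (a point): Centre of the black spool-shaped pull knob at the rod's outer end, on the rod's axis, 85 mm above the table, axes as the gauge: waist 22 mm across and 34 mm long along the rod, between two flanges 32 mm across and 7 mm thick. Grip the waist from above, fingers on either side of it (closing along the gauge's y).
- pointer_tip (a point): Lower tip of the steel pointer, a 3 mm thick blade hanging from an arm on the rod, 49 mm nearer the barrel than the knob's centre, at gauge y = -34 mm, 53 mm above the table; moves with the rod. Axes as the gauge.
- index: The length mark: a small brass clip, 14 x 18 x 6 mm, fixed on the scale rail (origin at the rail's top), with a 3 mm thick upright blade. Its place along the rail differs each time, 42 to 68 mm beyond the pointer's home, and stays fixed during the job. Axes as the gauge.
- index_tip (a point): Top of the brass index blade, 52 mm above the table, axes as the gauge. The rod is at its mark when the pointer tip is level with this along the gauge's x.
- tape: roll of paper tape lying flat, 68 mm across, 18 high; bystander
- driver: screwdriver, 160 mm long, lying; bystander
- reel: small wire reel standing on its flange, 60 mm across, 43 high; bystander
- flux: small amber bottle, 40 mm across, 90 high; bystander
- meter: hand multimeter lying on its back, 90 x 185 x 40 mm; bystander
- board: circuit board in a flat metal frame, 130 x 100 x 14 mm; bystander
- bit_block: block of upright driver bits, 50 x 80 x 105 mm; bystander

How it is judged (in metres and radians):
On the way, in this order (a step that is already met when the one before it is completed fails the run):
1. the zero plug is out of its socket (z of plug_grip in the frame of zero_box above 0.105 m), for 0.1 s.
2. the plug lies in the tray, let go (x of plug_grip in the frame of tray between -0.065 and 0.065 m and y of plug_grip in the frame of tray between -0.055 and 0.055 m and z of plug_grip in the frame of tray below 0.06 m and contact force between the fingers and plug below 0.1 N and linear speed of plug below 0.03 m/s), for 0.2 s.
3. the rod is held at its mark (x of pointer_tip in the frame of index between -0.004 and 0.004 m and contact force between the fingers and rod above 3 N and linear speed of rod below 0.01 m/s), for 0.5 s.
At the end, for the whole second after the job is handed in: The pointer tip is within 4 mm of the index along the rod, still (under 10 mm/s), with the fingers bearing on the rod (more than 3 N) throughout the last second; the plug lies at rest in the tray, not touched by the fingers (all of step 2 and all of step 3); the arm keeps its last pose, push and grip.
It fails at once if the plug is dropped or thrown (falls free from more than about 4 cm) (linear speed of plug above 0.9 m/s and contact force between the fingers and plug below 0.05 N).
It fails at once if a bystander is moved by more than 3 cm (distance of any of tape, driver, reel, flux, meter, board, bit_block from where it was at the start of the episode above 0.03 m).
It fails at once if a bystander bears on the rod in place of the gripper (contact force between rod and tape above 0.5 N or contact force between rod and driver above 0.5 N or contact force between rod and reel above 0.5 N or contact force between rod and flux above 0.5 N or contact force between rod and meter above 0.5 N or contact force between rod and board above 0.5 N or contact force between rod and bit_block above 0.5 N or contact force between rod and plug above 0.5 N).
It also fails if it takes over 58 s, if anything falls off the work surface, if the arm or the gripper's body presses on something with over 40 N, if the wrist force passes 120 N, or if a joint passes its speed limit or range.

## Working session

There is one attempt and no reset: what is moved stays moved. The work goes in short steps, Python scripts to look and compute and a tool call to move; the robot and the scene stay as the last step left them, time stands still between calls to the robot, and variables do not carry over. Pictures are saved under pics/ and viewed, at most 10 in all, crops included, and the job is handed in when it is done.

Besides the shell and the picture viewer there is one more tool, called after ">>>" by a JSON object that holds its "fn" and its "kwargs". play_rows: Moves the arm, as the interface text tells. Its arguments: {"type":"object","properties":{"plan":{"type":"array","items":{"type":"array","items":{"type":"number"}}},"grip":{"type":"number"}},"required":["plan"]}

```bash
mkdir -p pics; python3 - <<'E'
from plant import *
import cv2,numpy as np
o=get_obs();print({k:o[k] for k in('clock','tool_pos','orientation','opening')})
for c in('side','top'):
    s=snapshot(c);cv2.imwrite(f'pics/{c}0.png',s['frame'][:,:,::-1]);print(c,s['position'],s['attitude'],s['fx'],s['k1'])
    for t in('plug_grip','zero_box','tray','gauge','pull_knob','pointer_tip','index_tip','flux','bit_block','meter'):
        r=spot_point(c,t)[:2];print(t,[(np.round(d['position'],4).tolist(),round(d['score'],2)) for d in r])
E
```

```text
{'clock': 0.0, 'tool_pos': array([ 0.22986897, -0.63416633,  0.24463554]), 'orientation': array([ 1.79904927e+02, -8.38042872e-03, -1.60082435e+02]), 'opening': 0.08733116436088169}
side [0.08798378 0.7577888  0.76144209] [-126.78605799    0.41969935 -150.48579106] 425.21340699232684 -0.06457104044327885
plug_grip [([0.4554, -0.3228, 0.0753], 0.53)]
zero_box [([0.4569, -0.3291, -0.0], 0.67)]
tray [([0.4602, 0.3062, -0.0016], 0.73), ([0.718, 0.3367, 0.0011], 0.2)]
gauge [([0.5921, 0.0004, 0.0026], 0.63)]
pull_knob [([0.6012, 0.0762, 0.0876], 0.56)]
pointer_tip [([0.6371, 0.0194, 0.0532], 0.84), ([0.4558, -0.3249, 0.0766], 0.51)]
index_tip [([0.6343, 0.0772, 0.0494], 0.41), ([0.3538, -0.0645, -0.0005], 0.32)]
flux [([0.7193, 0.335, -0.0014], 0.86)]
bit_block [([0.7108, -0.3422, 0.0021], 0.62)]
meter [([0.5889, 0.4727, 0.0002], 0.59)]
top [ 0.34201208 -0.00899141  1.41734628] [-170.16786768    0.7367558   -89.44965882] 516.5927278670692 -0.009390841386746398
plug_grip [([0.738, 0.1528, -0.0003], 0.63), ([0.4575, -0.3277, 0.0766], 0.55)]
zero_box [([0.7331, 0.1522, -0.0006], 0.31)]
tray [([0.4627, 0.3017, -0.0001], 0.72)]
gauge [([0.5989, 0.0054, 0.0035], 0.82)]
pull_knob [([0.6055, 0.0748, 0.0863], 0.8), ([0.705, -0.3467, -0.0029], 0.72)]
pointer_tip [([0.6348, 0.0259, 0.0522], 0.62)]
index_tip [([0.6382, 0.0773, 0.0542], 0.36)]
flux [([0.715, 0.3377, -0.001], 0.65)]
bit_block [([0.7094, -0.3434, 0.0024], 0.86)]
meter []
```

View pics/top0.png

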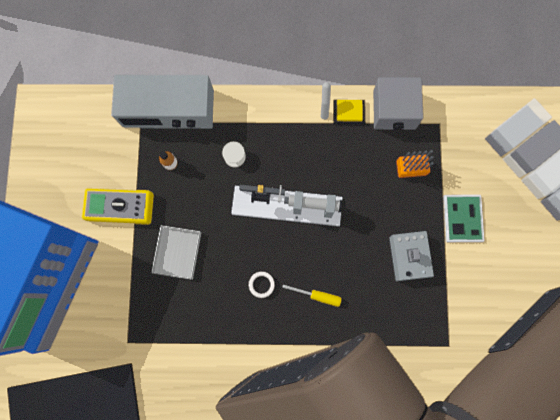

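View pics/side0.png

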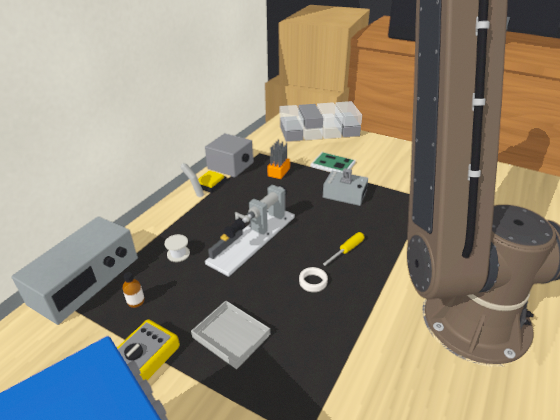

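The top view shows the gauge across the centre (232–342, 185–226), with the knob at about (262,196) and its rod pulled toward image left (+y). The box is at (411,257), the tray at (177,252), and the tape and driver sit below. The side view agrees. Next I'll rectify crops to get the yaws.

```bash
cat > h.py <<'E'
import numpy as np,cv2
from scipy.spatial.transform import Rotation as R
from plant import *
def proj(s,P):
    c=(np.asarray(P)-s['position'])@R.from_euler('xyz',s['attitude'],degrees=True).as_matrix()
    u=c[...,:2]/c[...,2:]; u=u*(1+s['k1']*(u**2).sum(-1,keepdims=True))
    return u*[s['fx'],s['fy']]+[s['cx'],s['cy']]
def rect(s,cx,cy,z,wx,wy,k):  # image: right=-y? no: right=+x, up=+y ; k px per m
    X,Y=np.meshgrid(np.arange(cx-wx/2,cx+wx/2,1/k),np.arange(cy+wy/2,cy-wy/2,-1/k))
    p=proj(s,np.stack([X,Y,0*X+z],-1)).astype(np.float32)
    return cv2.remap(s['frame'],p[...,0],p[...,1],cv2.INTER_CUBIC)[:,:,::-1]
E
python3 - <<'E'
from h import *
s=snapshot('top');d=snapshot('side')
def pad(i,h,w): 
    o=np.zeros((h,w,3),np.uint8);i=i[:h,:w];o[:i.shape[0],:i.shape[1]]=i;return o
a=[pad(rect(s,.457,-.328,.05,.19,.19,1500),290,290),pad(rect(s,.46,.304,.022,.19,.19,1500),290,290)]
b=pad(rect(s,.60,0.0,.012,.16,.36,1600),580,256)
c=pad(rect(d,.60,0.0,.012,.16,.36,1600),580,256)
cv2.imwrite('pics/r1.png',np.hstack([np.vstack(a),b,pad(c,580,250)]))
E
```

```text
(no output)
```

View pics/r1.png

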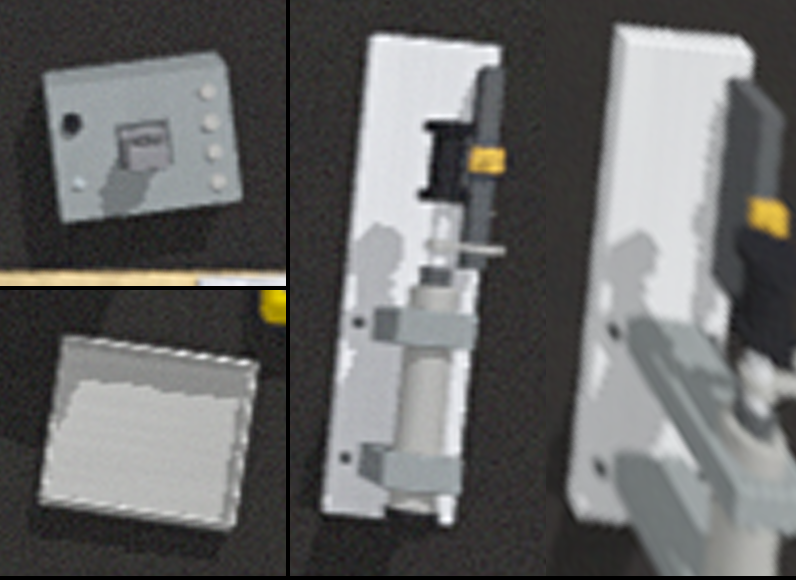

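Read from the rectified crops:
- Box yaw is about +7° (edge (62,222)→(242,200)).
- Tray yaw is about −7° ((65,338)→(258,362)).
- Gauge axis is about 84.7° (left edge (325,515)→(372,35)).
- Pointer is at (504,250) and the brass index at (487,160), so the pull is about 55 mm.

I'll average some detections and check them with an overlay.

```bash
cat >> h.py <<'E'
def med(things,n=5,cams=('side','top')):
    out={}
    for c in cams:
        acc={t:[] for t in things}
        for _ in range(n):
            snapshot(c)
            for t in things:
                r=spot_point(c,t)
                if r: acc[t].append(r[0]['position'])
        for t in things:
            if acc[t]: a=np.array(acc[t]);print(c,t,len(a),np.round(np.median(a,0),4),np.round(a.std(0),4))
E
python3 - <<'E'
from h import *
med(['plug_grip','pull_knob','pointer_tip','index_tip'],4)
def box(cx,cy,yaw,lx,ly,z0,z1):
    q=R.from_euler('z',yaw,degrees=True).as_matrix()
    return [np.array([[cx,cy,0]+q@[a*lx/2,b*ly/2,z] for a,b in((1,1),(-1,1),(-1,-1),(1,-1))]) for z in(z0,z1)]
def draw(s,cx,cy,w):
    K=4;im=s['frame'][:,:,::-1]
    p=proj(s,[cx,cy,.04]);x0,y0=(p-w/2).astype(int)
    A=cv2.resize(im[y0:y0+w,x0:x0+w],None,fx=K,fy=K,interpolation=cv2.INTER_CUBIC)
    for L in MODELS:
        for l in L:
            u=((proj(s,l)-[x0,y0]+.5)*K).astype(int)
            cv2.polylines(A,[u],True,(0,0,255),1)
    return cv2.resize(A,(395,295)) if 0 else A
s=snapshot('top');d=snapshot('side')
MODELS=[box(.4565,-.327,7,.12,.09,.0,.05),box(.4565,-.327,7,.026,.016,.05,.09),box(.597,.003,84.7,.3,.08,0,.012)]
r1=np.hstack([draw(s,.4565,-.327,70),draw(d,.4565,-.327,70)])
cv2.imwrite('pics/o1.png',r1)
MODELS=MODELS[2:]+[box(.462,.304,-7,.13,.11,0,.022)]
q=[draw(s,.597,.003,124),draw(d,.597,.003,124)]
cv2.imwrite('pics/o2.png',cv2.resize(np.hstack(q),(800,400)))
E
```

```text
side plug_grip 4 [ 0.4556 -0.3269  0.0746] [0.0013 0.0015 0.001 ]
side pull_knob 4 [0.6014 0.074  0.0855] [0.0018 0.0016 0.0021]
side pointer_tip 4 [0.6345 0.021  0.0536] [0.0015 0.001  0.0008]
side index_tip 3 [0.6333 0.0785 0.0506] [0.0005 0.0011 0.0014]
top plug_grip 4 [ 0.4576 -0.3266  0.0755] [0.0434 0.1143 0.0336]
top pull_knob 4 [0.6044 0.0748 0.0882] [0.0017 0.0018 0.0007]
top pointer_tip 4 [0.634  0.0236 0.052 ] [0.0016 0.0005 0.0006]
top index_tip 3 [0.6338 0.0771 0.0526] [0.0233 0.1991 0.0258]
```

View pics/o1.png

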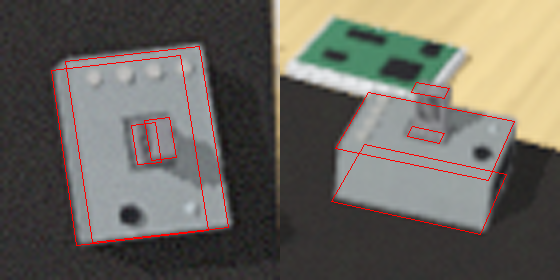

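View pics/o2.png

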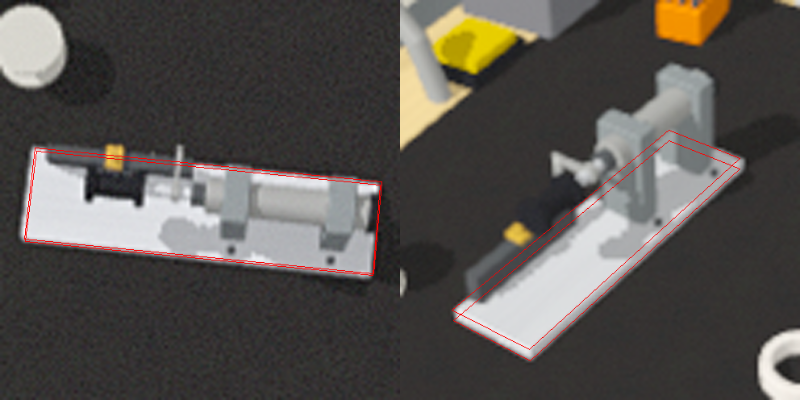

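Both overlays fit within about 1 mm, with only about 3 px offset in the side panel. I'll use the plug at (0.4565, −0.3268) with yaw 7°, and the gauge axis at about 84.7°. Moving above the plug now.

```bash
cat >> h.py <<'E'
def delta(p,yaw=None):
    o=get_obs();q=R.from_euler('xyz',o['orientation'],degrees=True)
    print('clock',round(o['clock'],2),'tool',np.round(o['tool_pos'],4),np.round(o['orientation'],2),'shift cm',np.round(q.inv().apply(np.array(p)-o['tool_pos'])*100,2))
    if yaw is not None: print('turn',np.round((q.inv()*R.from_euler('xyz',[180,0,yaw],degrees=True)).as_rotvec(degrees=True),2))
E
```

>>> {"fn": "play_rows", "kwargs": {"plan": [[-1,0.6,0,0,0,0],[-2.3,1.5,0,0,0,0],[-2.6,1.7,0,0,0,0],[-2.6,1.7,0,0,0,0],[-2.6,1.7,0,0,0,0],[-2.6,1.7,0,0,0,0],[-2.6,1.7,0,0,0,0],[-2.6,1.7,0,0,0,0],[-2.6,1.7,0,0,0,0],[-2.6,1.7,0,0,0,0],[-2.6,1.7,0,0,0,0],[-2.6,1.7,0,0,0,0],[-1.8,1.2,0,0,0,0],[-0.7,0.6,0,0,0,0],[0,0,0,0,0,3],[0,0,0,0,0,4],[0,0,0,0,0,4],[0,0,0,0,0,2],[0,0,0,0,0,0]]}}

```text
clock: 4.88
tool_pos: [0.4575, -0.3296, 0.2456]
orientation: [180.0, 0.0, -173.2]
force: [-0.6, -0.6, 0.3]
opening: 0.0877
gripper_force: 0.0
```

```bash
python3 -c "
from h import *
delta([.4565,-.3268,.0745],-173);print(get_obs()['force'])"
```

```text
clock 4.88 tool [ 0.4575 -0.3296  0.2456] [ 180.      0.   -173.16] shift cm [ 0.07  0.29 17.11]
turn [ 0.    0.   -0.16]
[-0.61594091 -0.57354567  0.30004548]
```

>>> {"fn": "play_rows", "kwargs": {"plan": [[0.1,0.3,0.5,0,0,0],[0,0,1.5,0,0,0],[0,0,2,0,0,0],[0,0,2,0,0,0],[0,0,2,0,0,0],[0,0,2,0,0,0],[0,0,2,0,0,0],[0,0,2,0,0,0],[0,0,1.5,0,0,0],[0,0,1,0,0,0],[0,0,0.6,0,0,0],[0,0,0,0,0,0]]}}

```text
clock: 5.88
tool_pos: [0.4557, -0.3266, 0.0734]
orientation: [180.0, -0.1, -173.1]
force: [0.2, 0.1, 0.9]
opening: 0.0874
gripper_force: 0.0
```

```bash
python3 - <<'E'
from h import *
delta([.4565,-.3268,.0745],-173)
K=5
A=[]
for c in('top','side'):
    s=snapshot(c);p=proj(s,[.4565,-.3268,.08]);x,y=(p-38).astype(int);A.append(cv2.resize(s['frame'][y:y+76,x:x+76,::-1],None,fx=K,fy=K,interpolation=cv2.INTER_CUBIC))
cv2.imwrite('pics/g1.png',np.hstack(A))
E
```

```text
clock 5.88 tool [ 0.4557 -0.3266  0.0734] [ 1.7995e+02 -1.0000e-01 -1.7305e+02] shift cm [-0.07 -0.03 -0.11]
turn [ 0.05 -0.1  -0.05]
```

View pics/g1.png

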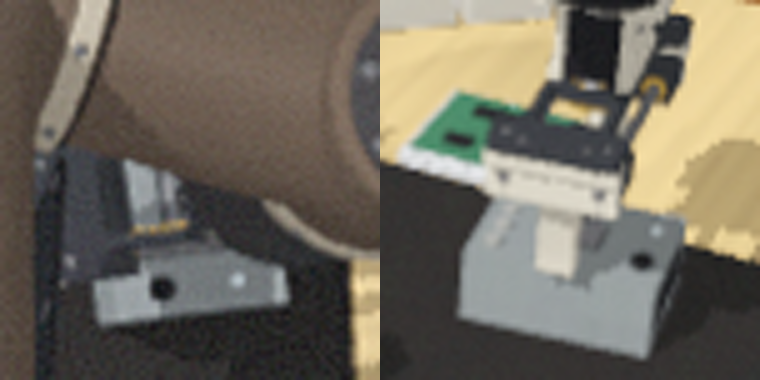

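The side panel shows the near finger at (557,240), in front of the box centre and straddling the plug. The fingers read clear, so I'll close.

>>> {"fn": "play_rows", "kwargs": {"plan": [[0,0,0,0,0,0],[0,0,0,0,0,0],[0,0,0,0,0,0],[0,0,0,0,0,0],[0,0,0,0,0,0],[0,0,0,0,0,0],[0,0,0,0,0,0],[0,0,0,0,0,0],[0,0,0,0,0,0],[0,0,0,0,0,0]], "grip": 0.8}}

```text
clock: 6.82
tool_pos: [0.4564, -0.3269, 0.0745]
orientation: [180.0, -0.0, -173.1]
force: [-0.1, -0.1, 0.6]
opening: 0.0265
gripper_force: 0.0
```

>>> {"fn": "play_rows", "kwargs": {"plan": [[0,0,0,0,0,0],[0,0,0,0,0,0],[0,0,0,0,0,0],[0,0,0,0,0,0],[0,0,0,0,0,0],[0,0,0,0,0,0]], "grip": 0}}

```text
clock: 7.32
tool_pos: [0.4565, -0.327, 0.0746]
orientation: [-180.0, 0.0, -173.1]
force: [0.8, -2.2, 0.1]
opening: 0.0159
gripper_force: 30.0
```

>>> {"fn": "play_rows", "kwargs": {"plan": [[0,0,-0.2,0,0,0],[0,0,-0.3,0,0,0],[0,0,-0.4,0,0,0],[0,0,-0.5,0,0,0],[0,0,-0.5,0,0,0],[0,0,-0.6,0,0,0],[0,0,-0.8,0,0,0],[0,0,-1,0,0,0],[0,0,-1,0,0,0],[0,0,-1,0,0,0],[0,0,-1,0,0,0],[0,0,-1,0,0,0],[0,0,-1,0,0,0],[0,0,-0.5,0,0,0],[0,0,0,0,0,0]]}}

```text
clock: 8.57
tool_pos: [0.4571, -0.3271, 0.1742]
orientation: [-179.9, 0.1, -173.1]
force: [0.2, 0.2, -0.4]
opening: 0.0154
gripper_force: 30.0
```

```bash
python3 - <<'E'
from h import *
med(['plug_grip','tray'],2,('side',))
delta([.461,.304,.173],-173)
E
```

```text
side plug_grip 2 [ 0.5467 -0.1539  0.1126] [0.0889 0.1718 0.0589]
side tray 2 [0.5504 0.1607 0.0246] [0.0855 0.1442 0.0272]
clock 8.87 tool [ 0.4561 -0.3267  0.1719] [ 1.7997e+02 -6.0000e-02 -1.7308e+02] shift cm [-8.09 62.55 -0.08]
turn [ 0.03 -0.06 -0.08]
```

>>> {"fn": "play_rows", "kwargs": {"plan": [[-0.1,1,0,0,0,0],[-0.3,2,0,0,0,0],[-0.4,3,0,0,0,0],[-0.5,3.5,0,0,0,0],[-0.5,3.5,0,0,0,0],[-0.5,3.5,0,0,0,0],[-0.5,3.5,0,0,0,0],[-0.5,3.5,0,0,0,0],[-0.5,3.5,0,0,0,0],[-0.5,3.5,0,0,0,0],[-0.5,3.5,0,0,0,0],[-0.5,3.5,0,0,0,0],[-0.5,3.5,0,0,0,0],[-0.5,3.5,0,0,0,0],[-0.5,3.5,0,0,0,0],[-0.5,3.5,0,0,0,0],[-0.5,3.5,0,0,0,0],[-0.4,3.5,0,0,0,0],[-0.3,2.5,0,0,0,0],[-0.1,1.5,0,0,0,0]]}}

```text
clock: 10.53
tool_pos: [0.4658, 0.3069, 0.1721]
orientation: [-180.0, -0.0, -173.0]
force: [0.6, 0.3, 0.9]
opening: 0.016
gripper_force: 30.0
```

```bash
python3 - <<'E'
from h import *
snapshot('side')
for t in('plug_grip','plug'):print([(np.round(d['position'],4),round(d['score'],2)) for d in spot_point('side',t)[:2]])
delta([.461,.304,.056],-173)
E
```

```text
[(array([0.4622, 0.3077, 0.1724]), 0.4)]
[(array([ 0.4629, -0.3286, -0.0022]), 0.65), (array([0.4668, 0.3074, 0.1528]), 0.48)]
clock 10.68 tool [0.4657 0.3045 0.1719] [-1.7995e+02 -6.0000e-02 -1.7299e+02] shift cm [ 0.46  0.02 11.59]
turn [-0.05 -0.06  0.01]
```

>>> {"fn": "play_rows", "kwargs": {"plan": [[0.4,0,0.5,0,0,0],[0,0,1.2,0,0,0],[0,0,1.6,0,0,0],[0,0,1.6,0,0,0],[0,0,1.6,0,0,0],[0,0,1.6,0,0,0],[0,0,1.4,0,0,0],[0,0,0.8,0,0,0],[0,0,0.5,0,0,0],[0,0,0.2,0,0,0],[0,0,0.1,0,0,0],[0,0,0,0,0,0],[0,0,0,0,0,0]]}}

```text
clock: 11.77
tool_pos: [0.4627, 0.3038, 0.0622]
orientation: [180.0, 0.0, -173.1]
force: [-0.9, 0.1, -0.0]
opening: 0.0159
gripper_force: 30.0
```

>>> {"fn": "play_rows", "kwargs": {"plan": [[0,0,0.1,0,0,0],[0,0,0.1,0,0,0],[0,0,0,0,0,0],[0,0,0,0,0,0]]}}

```text
clock: 12.1
tool_pos: [0.4624, 0.3035, 0.0596]
orientation: [180.0, 0.0, -173.1]
force: [0.0, 0.7, -0.5]
opening: 0.0161
gripper_force: 30.0
```

>>> {"fn": "play_rows", "kwargs": {"plan": [[0,0,0.1,0,0,0],[0,0,0.1,0,0,0],[0,0,0.1,0,0,0],[0,0,0,0,0,0],[0,0,0,0,0,0]]}}

```text
clock: 12.52
tool_pos: [0.4624, 0.3034, 0.0564]
orientation: [-180.0, -0.0, -173.1]
force: [-0.7, -0.6, -1.0]
opening: 0.0159
gripper_force: 30.0
```

>>> {"fn": "play_rows", "kwargs": {"plan": [[0,0,0.1,0,0,0],[0,0,0.1,0,0,0],[0,0,0,0,0,0],[0,0,0,0,0,0]]}}

```text
clock: 12.85
tool_pos: [0.4624, 0.3034, 0.0545]
orientation: [-180.0, -0.0, -173.1]
force: [0.6, 0.8, -0.3]
opening: 0.0158
gripper_force: 30.0
```

>>> {"fn": "play_rows", "kwargs": {"plan": [[0,0,0.1,0,0,0],[0,0,0.1,0,0,0],[0,0,0,0,0,0],[0,0,0,0,0,0]]}}

```text
clock: 13.18
tool_pos: [0.4624, 0.3034, 0.0525]
orientation: [-180.0, -0.0, -173.1]
force: [0.0, -0.9, -1.0]
opening: 0.0155
gripper_force: 30.0
```

>>> {"fn": "play_rows", "kwargs": {"plan": [[0,0,0.1,0,0,0],[0,0,0.1,0,0,0],[0,0,0,0,0,0],[0,0,0,0,0,0]]}}

```text
clock: 13.52
tool_pos: [0.4626, 0.3036, 0.0514]
orientation: [180.0, 0.0, -173.1]
force: [-2.8, -1.0, 7.9]
opening: 0.0157
gripper_force: 30.0
```

>>> {"fn": "play_rows", "kwargs": {"plan": [[0,0,-0.05,0,0,0],[0,0,0,0,0,0]]}}

```text
clock: 13.68
tool_pos: [0.4626, 0.3036, 0.0514]
orientation: [180.0, 0.0, -173.1]
force: [-2.1, 0.0, 5.3]
opening: 0.0157
gripper_force: 30.0
```

>>> {"fn": "play_rows", "kwargs": {"plan": [[0,0,0,0,0,0],[0,0,0,0,0,0],[0,0,0,0,0,0],[0,0,0,0,0,0],[0,0,0,0,0,0],[0,0,0,0,0,0]], "grip": 6}}

```text
clock: 14.18
tool_pos: [0.4624, 0.3035, 0.0509]
orientation: [-180.0, -0.0, -173.1]
force: [-1.0, 0.8, 0.0]
opening: 0.0504
gripper_force: 0.0
```

```bash
python3 - <<'E'
from h import *
A=[]
for c in('side',):
    s=snapshot(c);p=proj(s,[.4624,.3036,.05]);x,y=(p-60).astype(int);A.append(cv2.resize(s['frame'][y:y+120,x:x+120,::-1],None,fx=5,fy=5,interpolation=cv2.INTER_CUBIC))
    for t in('plug_grip','plug'):print([(np.round(d['position'],4),round(d['score'],2)) for d in spot_point(c,t)[:2]])
cv2.imwrite('pics/p1.png',A[0]);print(get_obs()['opening'],get_obs()['force'])
E
```

```text
[(array([0.4629, 0.3098, 0.0539]), 0.53)]
[(array([0.4647, 0.3103, 0.0283]), 0.4)]
0.058563902717804074 [0.4088548  0.43556305 0.31379088]
```

View pics/p1.png

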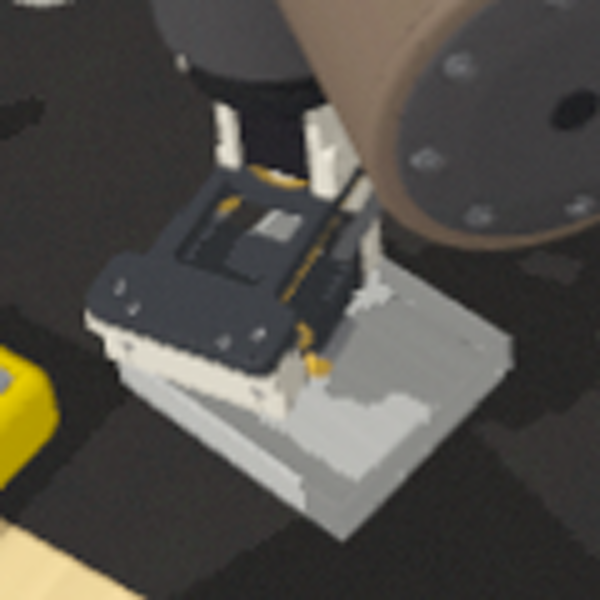

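The gripper hides the plug in the picture: its body is at (200,320) over the tray. The detector has the plug standing, with the grip point at z≈0.054, and the fingers are clear. Backing straight up.

>>> {"fn": "play_rows", "kwargs": {"plan": [[0,0,-0.3,0,0,0],[0,0,-0.6,0,0,0],[0,0,-1,0,0,0],[0,0,-1.5,0,0,0],[0,0,-2,0,0,0],[0,0,-2,0,0,0],[0,0,-2,0,0,0],[0,0,-2,0,0,0],[0,0,-1.5,0,0,0],[0,0,-0.5,0,0,0],[0,0,0,0,0,0]], "grip": 8.7}}

```text
clock: 15.25
tool_pos: [0.463, 0.3041, 0.1873]
orientation: [179.8, 0.2, -173.1]
force: [0.3, -0.3, -0.1]
opening: 0.087
gripper_force: 0.0
```

```bash
python3 - <<'E'
from h import *
snapshot('side')
for t in('plug_grip','plug'):print([(np.round(d['position'],4),round(d['score'],2)) for d in spot_point('side',t)[:2]])
delta([.603,.0748,.18],-95.3)
E
```

```text
[(array([0.4588, 0.3087, 0.0513]), 0.84)]
[(array([0.4636, 0.3078, 0.0298]), 0.66)]
clock 15.4 tool [0.462  0.303  0.1843] [-1.7997e+02 -6.0000e-02 -1.7309e+02] shift cm [-11.26 -24.36   0.43]
turn [ 1.000e-02 -7.000e-02 -7.779e+01]
```

>>> {"fn": "play_rows", "kwargs": {"plan": [[-0.5,-1,0,0,0,0],[-1,-2.3,0,0,0,0],[-1.4,-3,0,0,0,0],[-1.4,-3,0,0,0,0],[-1.4,-3,0,0,0,0],[-1.4,-3,0,0,0,0],[-1.4,-3,0,0,0,0],[-1.4,-3,0,0,0,0],[-1,-2,0,0,0,0],[-0.4,-1,0,0,0,0]]}}

```text
clock: 16.23
tool_pos: [0.6047, 0.0727, 0.1835]
orientation: [-179.9, -0.1, -173.2]
force: [0.6, 0.4, -0.2]
opening: 0.0869
gripper_force: 0.0
```

>>> {"fn": "play_rows", "kwargs": {"plan": [[0,0,0,0,0,-3],[0,0,0,0,0,-6],[0,0,0,0,0,-7],[0,0,0,0,0,-7],[0,0,0,0,0,-7],[0,0,0,0,0,-7],[0,0,0,0,0,-7],[0,0,0,0,0,-7],[0,0,0,0,0,-7],[0,0,0,0,0,-7],[0,0,0,0,0,-6],[0,0,0,0,0,-4.8],[0,0,0,0,0,-2],[0,0,0,0,0,0],[0,0,0,0,0,0]]}}

```text
clock: 17.48
tool_pos: [0.6035, 0.0758, 0.1844]
orientation: [179.9, -0.0, -95.4]
force: [0.7, 0.2, 1.0]
opening: 0.0868
gripper_force: 0.0
```

```bash
python3 - <<'E'
from h import *
med(['pull_knob','pointer_tip','index_tip'],2,('side',))
delta([.603,.0748,.085],-95.3)
E
```

```text
side pull_knob 2 [0.5988 0.0751 0.086 ] [0.0002 0.0018 0.0021]
side pointer_tip 2 [0.6368 0.0195 0.0518] [0.0018 0.0028 0.0004]
side index_tip 2 [0.6343 0.08   0.051 ] [0.0001 0.0018 0.0016]
clock 17.88 tool [0.6039 0.0759 0.1851] [180.     0.   -95.29] shift cm [ 0.12  0.08 10.01]
turn [0.   0.   0.01]
```

>>> {"fn": "play_rows", "kwargs": {"plan": [[0.1,0,0.5,0,0,0],[0,0,1.2,0,0,0],[0,0,1.6,0,0,0],[0,0,1.6,0,0,0],[0,0,1.6,0,0,0],[0,0,1.6,0,0,0],[0,0,1.1,0,0,0],[0,0,0.6,0,0,0],[0,0,0.2,0,0,0],[0,0,0,0,0,0]]}}

```text
clock: 18.72
tool_pos: [0.6038, 0.0748, 0.0849]
orientation: [180.0, -0.0, -95.3]
force: [0.4, 0.1, 0.2]
opening: 0.0869
gripper_force: 0.0
```

>>> {"fn": "play_rows", "kwargs": {"plan": [[0,0,0,0,0,0],[0,0,0,0,0,0],[0,0,0,0,0,0],[0,0,0,0,0,0],[0,0,0,0,0,0],[0,0,0,0,0,0],[0,0,0,0,0,0],[0,0,0,0,0,0],[0,0,0,0,0,0],[0,0,0,0,0,0],[0,0,0,0,0,0],[0,0,0,0,0,0],[0,0,0,0,0,0]], "grip": 0}}

```text
clock: 19.8
tool_pos: [0.6034, 0.0749, 0.085]
orientation: [180.0, -0.0, -95.3]
force: [-3.6, 1.4, 3.0]
opening: 0.0213
gripper_force: 30.0
```

>>> {"fn": "play_rows", "kwargs": {"plan": [[-0.1,0,0,0,0,0],[-0.2,0,0,0,0,0],[-0.3,0,0,0,0,0],[-0.4,0,0,0,0,0],[-0.4,0,0,0,0,0],[-0.4,0,0,0,0,0],[-0.4,0,0,0,0,0],[-0.4,0,0,0,0,0],[-0.4,0,0,0,0,0],[-0.4,0,0,0,0,0],[-0.4,0,0,0,0,0],[-0.4,0,0,0,0,0],[-0.4,0,0,0,0,0],[-0.3,0,0,0,0,0],[-0.2,0,0,0,0,0],[-0.1,0,0,0,0,0],[0,0,0,0,0,0],[0,0,0,0,0,0]]}}

```text
clock: 21.3
tool_pos: [0.6084, 0.1253, 0.085]
orientation: [180.0, -0.1, -95.3]
force: [-1.3, -8.0, 0.7]
opening: 0.0211
gripper_force: 30.0
```

```bash
python3 - <<'E'
from h import *
med(['pointer_tip','index_tip','pull_knob'],3)
A=[]
for c in('side','top'):
    s=snapshot(c);p=proj(s,[.635,.075,.05]);x,y=(p-25).astype(int);A.append(cv2.resize(s['frame'][y:y+50,x:x+50,::-1],None,fx=8,fy=8,interpolation=cv2.INTER_CUBIC))
    print(c,x,y,[((proj(s,[.635+k*.0923,.075+k*.9957,.052])-[x,y]+.5)*8).round().tolist() for k in(0,.01)])
cv2.imwrite('pics/m1.png',np.hstack(A))
E
```

```text
side index_tip 2 [0.5356 0.1347 0.0007] [0.1847 0.1994 0.002 ]
side pull_knob 3 [0.6049 0.1251 0.086 ] [0.0009 0.001  0.0017]
top pointer_tip 3 [0.639  0.0731 0.055 ] [0.0005 0.0002 0.0012]
top index_tip 3 [0.6351 0.0778 0.052 ] [0.0811 0.1057 0.0242]
top pull_knob 1 [ 0.3843  0.0745 -0.0045] [0. 0. 0.]
side 198 210 [[211.0, 201.0], [191.0, 217.0]]
top 235 163 [[211.0, 205.0], [182.0, 202.0]]
```

View pics/m1.png

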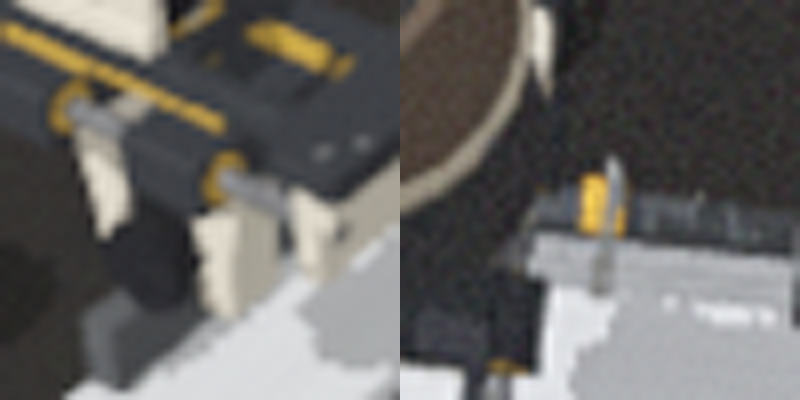

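```bash
python3 - <<'E'
from h import *
from scipy.optimize import fsolve
s=snapshot('top')
def g(px,z):
    u=np.array(px)/8-.5+[235,163]
    xy=fsolve(lambda q:proj(s,[q[0],q[1],z])-u,[.63,.07])
    a=np.radians(84.7);d=xy-[.597,.003]
    return np.round(1000*np.array([d@[np.cos(a),np.sin(a)],d@[-np.sin(a),np.cos(a)]]),1)
for z in(.043,.046):print('clip L,C,R',z,g((183,205),z),g((205,205),z),g((227,205),z))
for z in(.053,.07,.085,.09):print('ptr',z,g((213,163),z),g((208,205),z),g((200,290),z))
f=s['frame'][180:196,252:272].astype(int)
print('brass R-B rows');print((f[...,0]-f[...,2])[2:14])
print('bright');print(f.sum(-1)[:14]//3)
E
```

```text
clip L,C,R 0.043 [ 85.5 -32. ] [ 78.  -32.7] [ 70.6 -33.5]
clip L,C,R 0.046 [ 85.2 -31.4] [ 77.8 -32.1] [ 70.3 -32.9]
ptr 0.053 [ 76.1 -45.4] [ 76.2 -30.8] [75.7 -1.4]
ptr 0.07 [ 74.7 -41.7] [ 74.8 -27.2] [74.3  1.7]
ptr 0.085 [ 73.5 -38.4] [ 73.6 -24.1] [73.1  4.5]
ptr 0.09 [ 73.1 -37.3] [ 73.2 -23.1] [72.6  5.4]
brass R-B rows
[[ -2  -6  -4   3  -2   1   4   5   1  -1   5   4   3   2   6   0   0   1
    3   1]
 [ -2   6 -10  -4   2   6  -3  -1  -4  -2   1   4   4  -4   2  -1   7  -3
   -1   4]
 [  0  -7  -6  -1   5  -1  28  38  10  -5  -1   3   2   5   4   3   2   0
    6  -2]
 [  0  -3  -4  -1   0  40 117 133  92  -2  -2  18   6   2   4   5   0   0
    4   6]
 [ 14   9  -3 -10  -7  34 128 151 123   4  -6  26   3  -1   2   3   1   1
    2   4]
 [  4  -1  -3 -16 -17  38 143 145 108   2  -3  21  -4  -4  -9  -3  -2   1
    4   3]
 [ -6 -10  -8  -7 -13  35 148 134 100   1  15  16  -7  -7  -9 -10  -5  -5
   -9  -3]
 [ -8 -10 -12 -12 -16  39 144 138  72   4  82  24  -8 -10  -9  -8  -8  -4
  -11  -9]
 [ -3  -1  -9  -9  -7  60 145 138  63  22 109  25 -11 -11  -7  -7  -4  -9
   -9  -9]
 [ -
[... 749 characters left out ...]
  51  47
   50  44]
 [ 60  51  49  75  70  89 157 165 163 143 125  76  46  41  44  47  50  54
   43  46]
 [ 79  79  76  90  90 120 175 168 164 143 121  82  64  75  80  73  70  72
   60  65]
 [ 97  98  97 101  95 116 174 172 159 139 123  76  67  90  95  97  94  87
   94  94]
 [104  96 103  99  96 111 168 159 150 138 134  79  71  85  95  86  88  99
  100 101]
 [ 81  80  78  83  91 120 167 161 154 143 134  79  72  89  99  72  72  81
   83  96]
 [ 77  70  71  64  69 102 135 144 147 140 127  74  61  86  91  66  69  66
   72  84]
 [136 139 138 113 109  98 107 117 131 123 108  70  67  69  67  58  58  56
   64  63]
 [176 178 177 169 165 163 161 158 135 140 136 138 138 116  92  93  90  71
   71  68]]
```

The top panel has the pointer arm at (608,205) and the brass clip centred at about (605,205). Allowing for height, the pointer is at s≈73.6 mm and the index at ≈78.1 mm, so about 4.5 mm remains.

>>> {"fn": "play_rows", "kwargs": {"plan": [[-0.15,0,0,0,0,0],[-0.15,0,0,0,0,0],[-0.15,0,0,0,0,0],[0,0,0,0,0,0],[0,0,0,0,0,0],[0,0,0,0,0,0],[0,0,0,0,0,0]]}}

```text
clock: 23.23
tool_pos: [0.6088, 0.1296, 0.085]
orientation: [180.0, -0.1, -95.3]
force: [-0.4, -7.6, 1.5]
opening: 0.0214
gripper_force: 30.0
```

```bash
python3 - <<'E'
from h import *
a=np.radians(84.7)
def S(p): return np.round(1000*((np.array(p)[:2]-[.597,.003])@[np.cos(a),np.sin(a)]),1)
o=get_obs();print('tcp-49',S(o['tool_pos'])-49)
for c in('top','side'):
  for _ in range(5):
    snapshot(c)
    print(c,[[ (S(d['position']),round(d['score'],2)) for d in spot_point(c,t) if abs(d['position'][0]-.635)<.02] for t in('pointer_tip','index_tip')])
snapshot('side');print(spot_point('side','plug_grip')[:1])
s=snapshot('top');A=cv2.resize(s['frame'][160:210,235:285,::-1],None,fx=8,fy=8,interpolation=cv2.INTER_CUBIC);
q=lambda sx,y,z:tuple(int(v) for v in (proj(s,[.597+np.cos(a)*sx-np.sin(a)*y,.003+np.sin(a)*sx+np.cos(a)*y,z])-[235,160]+.5)*8)
for y in(-23,-41):print(q(.0781,y/1000,.046),q(.0781,y/1000,.085))
cv2.imwrite('pics/m2.png',A)
E
```

```text
tcp-49 78.1
top [[(np.float64(79.3), 0.67)], [(np.float64(75.2), 0.46)]]
top [[(np.float64(78.5), 0.58)], [(np.float64(79.2), 0.41)]]
top [[(np.float64(79.8), 0.64)], [(np.float64(79.2), 0.49)]]
top [[(np.float64(78.2), 0.67)], [(np.float64(79.1), 0.6)]]
top [[(np.float64(77.3), 0.66)], []]
side [[], []]
side [[], []]
side [[], []]
side [[], []]
side [[], []]
[{'position': [0.4626, 0.3092, 0.0546], 'score': 0.49}]
(201, 255) (193, 230)
(206, 203) (200, 177)
```

View pics/m2.png

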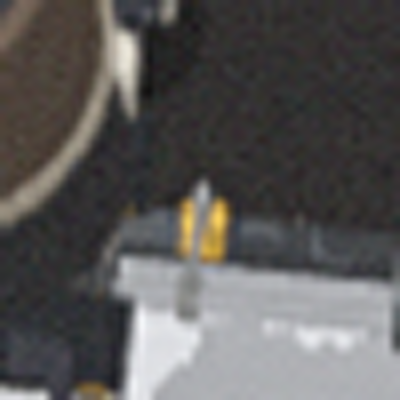

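The pointer arm tip is at (203,183), against about (200,178) predicted for the mark, so the offset is about 1 mm or less. It crosses the brass clip at (203,230), and the plug still stands in the tray. I'll hold briefly, then hand in.

>>> {"fn": "play_rows", "kwargs": {"plan": [[0,0,0,0,0,0],[0,0,0,0,0,0],[0,0,0,0,0,0],[0,0,0,0,0,0],[0,0,0,0,0,0],[0,0,0,0,0,0],[0,0,0,0,0,0],[0,0,0,0,0,0]]}}

```text
clock: 25.55
tool_pos: [0.6088, 0.1296, 0.085]
orientation: [180.0, -0.1, -95.3]
force: [-0.1, -6.9, 1.4]
opening: 0.0212
gripper_force: 30.0
```

```bash
python3 -c "
from plant import *
print(close_job())"
```

```text
the job is handed in; nothing more can be done
None
```

I've handed the job in with the zero plug standing in the tray and the gripper holding the rod with its pointer about 1 mm or less from the brass index by my camera measurement; the hand-in gave no verdict.

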